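Unstack the vial cases into their colour-coded bays

TASK

Take the crosswise pile of four vial cases apart one by one from the top down, and set each case, lid up, flat inside the corner guides of the bay of its own lid's colour. They hold glass vials, so keep the cases level and lower them into place: do not topple the pile or drop a case. Leave the reagent bottle and the vial rack where they stand.

Things in the scene. Friction and masses are not known exactly. Their poses are not given: they have to be found in the camera images.
- case_yellow_center (a point): Centre (half-way up) of the loose vial case with the yellow lid on a white lower half: a rigid box 112 mm long (x), 40 mm wide (y), 28 mm high (z up), 0.08 to 0.17 kg, straight sides, blank label on top. At the start the lowest of four cases lying flat in one pile, each turned across the one below so that its ends stick out. The bench is z = 0.
- case_red_center (a point): Centre (half-way up) of the loose vial case with the red lid on a white lower half: a rigid box 112 mm long (x), 40 mm wide (y), 28 mm high (z up), 0.08 to 0.17 kg, straight sides, blank label on top. At the start the second from below of four cases lying flat in one pile, each turned across the one below so that its ends stick out. The bench is z = 0.
- case_blue_center (a point): Centre (half-way up) of the loose vial case with the blue lid on a white lower half: a rigid box 112 mm long (x), 40 mm wide (y), 28 mm high (z up), 0.08 to 0.17 kg, straight sides, blank label on top. At the start the third from below of four cases lying flat in one pile, each turned across the one below so that its ends stick out. The bench is z = 0.
- case_green_center (a point): Centre (half-way up) of the loose vial case with the green lid on a white lower half: a rigid box 112 mm long (x), 40 mm wide (y), 28 mm high (z up), 0.08 to 0.17 kg, straight sides, blank label on top. At the start the topmost of four cases lying flat in one pile, each turned across the one below so that its ends stick out. The bench is z = 0.
- bay_yellow: The yellow bay, fixed: a yellow plate 140 mm long (x) by 68 mm wide (y); origin at its centre on the bench, plate top 4 mm higher. Aluminium L guides at its corners rise 12 mm above the bench; between them 130 x 58 mm is free: a case fits lengthwise, either way round, 9 mm to spare each side. The middle 88 mm of both long sides has no guide: room for fingers.
- bay_red: The red bay, fixed: a red plate 140 mm long (x) by 68 mm wide (y); origin at its centre on the bench, plate top 4 mm higher. Aluminium L guides at its corners rise 12 mm above the bench; between them 130 x 58 mm is free: a case fits lengthwise, either way round, 9 mm to spare each side. The middle 88 mm of both long sides has no guide: room for fingers.
- bay_blue: The blue bay, fixed: a blue plate 140 mm long (x) by 68 mm wide (y); origin at its centre on the bench, plate top 4 mm higher. Aluminium L guides at its corners rise 12 mm above the bench; between them 130 x 58 mm is free: a case fits lengthwise, either way round, 9 mm to spare each side. The middle 88 mm of both long sides has no guide: room for fingers.
- bay_green: The green bay, fixed: a green plate 140 mm long (x) by 68 mm wide (y); origin at its centre on the bench, plate top 4 mm higher. Aluminium L guides at its corners rise 12 mm above the bench; between them 130 x 58 mm is free: a case fits lengthwise, either way round, 9 mm to spare each side. The middle 88 mm of both long sides has no guide: room for fingers.
- reagent_bottle: Bystander: loose amber reagent bottle with white cap, 60 mm in diameter, 125 mm tall, standing upright at the far side; origin at the centre of its underside. Leave it where it is.
- vial_rack: Bystander: loose white rack 52 mm (x) by 92 mm (y) with eight yellow-capped vials, 63 mm tall in all, at the far side; origin at the centre of its underside. Leave it where it is.
Not all that is in view belongs to the job. Leave any black look-alike of the part that bears case_green_center alone.

How it is judged:
On the way, in this order (a step that is already met when the one before it is completed fails the run):
1. the green case is set down in the green bay and released (horizontal distance between case_green_center and bay_green below 0.015 m and z of case_green_center in the frame of bay_green between 0.015 and 0.0205 m and contact force between the fingers and case_green below 0.05 N), for 0.2 s.
2. the blue case is set down in the blue bay and released (horizontal distance between case_blue_center and bay_blue below 0.015 m and z of case_blue_center in the frame of bay_blue between 0.015 and 0.0205 m and contact force between the fingers and case_blue below 0.05 N), for 0.2 s.
3. the red case is set down in the red bay and released (horizontal distance between case_red_center and bay_red below 0.015 m and z of case_red_center in the frame of bay_red between 0.015 and 0.0205 m and contact force between the fingers and case_red below 0.05 N), for 0.2 s.
4. the yellow case is set down in the yellow bay and released (horizontal distance between case_yellow_center and bay_yellow below 0.015 m and z of case_yellow_center in the frame of bay_yellow between 0.015 and 0.0205 m and contact force between the fingers and case_yellow below 0.05 N), for 0.2 s.
At the end, for the whole second after the job is handed in: Each of the four cases lies lid up and flat (within 0.08 rad) on the plate of the bay of its own colour, inside the guides: centre within 15 mm of the bay's centre seen from above, long axis within 0.2 rad of the bay's (either way round), centre 15 to 20.5 mm above the bench; released and at rest (all of step 1 and all of step 2 and all of step 3 and all of step 4 and angle between the x axis of case_yellow_center and the x axis of bay_yellow, either way round below 0.2 rad and angle between each of case_yellow_center, case_red_center, case_blue_center, case_green_center's own z axis and vertical below 0.08 rad and linear speed of each of case_yellow, case_red, case_blue, case_green below 0.02 m/s and angular speed of each of case_yellow, case_red, case_blue, case_green below 0.2 rad/s and angle between the x axis of case_red_center and the x axis of bay_red, either way round below 0.2 rad and angle between the x axis of case_blue_center and the x axis of bay_blue, either way round below 0.2 rad and angle between the x axis of case_green_center and the x axis of bay_green, either way round below 0.2 rad); the robot touches nothing.
It fails at once if a case is tipped by more than 0.6 rad (angle between any of case_yellow_center, case_red_center, case_blue_center, case_green_center's own z axis and vertical above 0.6 rad).
It fails at once if a case is dropped or thrown (moves faster than 0.7 m/s, as after a fall of 25 mm, while not held by the fingers) ((linear speed of case_yellow above 0.7 m/s and contact force between the fingers and case_yellow below 0.05 N) or (linear speed of case_red above 0.7 m/s and contact force between the fingers and case_red below 0.05 N) or (linear speed of case_blue above 0.7 m/s and contact force between the fingers and case_blue below 0.05 N) or (linear speed of case_green above 0.7 m/s and contact force between the fingers and case_green below 0.05 N)).
It fails at once if the reagent bottle or the vial rack is shifted by more than 30 mm or tipped by more than 0.3 rad (distance of any of reagent_bottle, vial_rack from where it was at the start of the episode above 0.03 m or angle between any of reagent_bottle, vial_rack's own z axis and vertical above 0.3 rad).
It also fails if it takes over 128 s, if anything falls off the work surface, if the arm or the gripper's body presses on something with over 40 N, if the wrist force passes 120 N, or if a joint passes its speed limit or range.

ROBOT

A 6-joint arm with a two-finger parallel gripper is mounted at the origin on the work surface. World frame = base frame: x ahead of the robot, y to its left, z up, the work surface at z = 0. Lengths are in m, angles in rad, forces in N, time in s.
With the tool pointing down it reaches from about 0.3 to 0.95 m from the base axis. Payload 3.1 kg.
Tool frame: the origin (TCP) lies midway between the tips of the shut fingers; the grasp point (between the pads) lies 19 mm behind it; z points along the fingers, x is the direction in which the jaws open and shut, and the axes are right-handed (so a half turn about z gives the same grasp; the last joint's range is limited). The gripper opens to 85 mm and grips with 20 to 120 N. Pads are 22 mm wide; open, the fingers measure 114 mm over their backs; the gripper's body (76 mm by 85 mm) begins 54 mm behind the grasp point. The pads swing forward as they close: fully open they stand 13 mm farther back than shut.
Start: joints at [1.242, 0.308, 1.634, -0, 1.2, -0.07], TCP at [0.16, 0.604, 0.231] pointing down, gripper open.
Joint ranges: [-3.06, 3.06], [-0.79, 1.96], [0.05, 2.63], [-1.19, 4.34], [0.05, 2.64], [-2.94, 2.94]. Speed limits (rad/s): [2.79, 2.79, 3.14, 3.14, 3.14, 3.14].

INTERFACE

Orientations are given as a unit quaternion [x, y, z, w].
In Python, from plant import read_state, get_image, finish_job gives the robot as it stands. The module is installed in compiled form; this text tells all that it offers.
- The arm moves only by the shell command python3 -m inch 'ROWS'. ROWS is JSON, a list of rows, each a list of 5 numbers: the finger opening in cm, from 0 to 8.54, then the shift along the tool's x, y, z in cm, then the turn about the tool's z in degrees. In form: [[jaw, x, y, z, turn], ...]. A call has 1 to 5 rows; each row shifts and turns the pose as measured when the row begins, along the tool's axes as they then stand; what a row does not reach is not made up. A row lasts 1/12 s, in which the tool goes at most 41.7 mm and 7.16 degrees, less where a joint would pass 70% of its speed; a pose out of reach is approached as far as the arm can. A call is refused whole if a number of a shift passes 4.17 or a number of a turn 7.16, either way. A call with a gripper value outside its range is refused whole. The fingers move at their own pace and stop on an object; the grip force is fixed at half the most. Time passes only in rows, so rows that do not move let the fingers close. It gives the time, the measured TCP pose, the force and the opening at its end, in the units of the state.
- read_state(): the state, without advancing time (a new reading comes with each control period).
- get_image(name): name is "scene" or "top" or "wrist"; returns a dict with "img" (400x640x3 uint8, red, green, blue), "fx", "fy", "cx", "cy" (pixels), "R" (3x3) and "t" (3): a world point X has camera coordinates R X + t; the wrist camera has in their place "hand_eye" (4x4, takes a point from camera to tool coordinates, whose origin is the TCP and whose axes are the tool frame's). Camera axes: x right, y down, z forward; pixel columns grow to the right and rows downward; lengths in m; the calibration is good to about 2 mm. A picture is of the moment at which its call begins: read the wrist's pose just before it. There is no depth.
- finish_job(): hands the job in, once; it reports no verdict.
The state is a dict: "time": time; "joint_positions": joint angles; "qd": joint speeds; "tau": joint torques, N m; "ee_pos": TCP position; "tool_rot": TCP orientation; "ft_force": force on the tool from outside, world axes, zero at the start; "wrist_torque": the same for the moment, N m; "grip_width": opening from 0.0 (shut) to 1.0 (fully open).
Only numpy, scipy, OpenCV 4.12 (cv2) and the standard library are available. Lean on these libraries where they do the work, as an engineer would, in place of code of your own. Each camera call takes 0.05 s, during which the arm holds its last target. There are 200 camera calls.

## Working session

There is one attempt and no reset: what is moved stays moved. The work goes in short steps, Python scripts to look and compute and a shell command to move; the robot and the scene stay as the last step left them, time stands still between calls to the robot, and variables do not carry over. Pictures are saved under pics/ and viewed, about 12 in all and at most 16, crops included, and the job is handed in when it is done.

```bash
mkdir -p pics
python3 - <<'E'
from plant import *
import cv2,numpy as np
s=read_state();print(s)
for n in ["scene","top"]:
    d=get_image(n);cv2.imwrite(f"pics/{n}0.png",d["img"][:,:,::-1]);print(n,d["fx"],d["fy"],d["cx"],d["cy"],np.round(d["R"],4).tolist(),np.round(d["t"],4))
d=get_image("wrist");print(d["hand_eye"])
E
```

```text
{'time': 0.0, 'joint_positions': array([ 1.24225865e+00,  3.09019175e-01,  1.63521193e+00, -3.07569063e-05,
        1.19968035e+00, -6.97317321e-02]), 'qd': array([ 0.00110885, -0.00019888,  0.00087036, -0.00154185, -0.00033194,
        0.00101298]), 'tau': array([-1.35945370e-04, -4.15256631e+01, -2.76665604e+01, -3.15197321e-04,
        1.03114662e-02,  8.85703543e-06]), 'ee_pos': array([0.15973984, 0.60338293, 0.23002616]), 'tool_rot': array([ 7.92437362e-01,  6.09952197e-01, -9.57870361e-04,  6.53373429e-04]), 'ft_force': array([-0.48403355, -1.42408793, -0.17135214]), 'wrist_torque': array([ 0.00910547, -0.01193302,  0.05743923]), 'grip_width': 1.0008225606785999}
scene 401.38375856033497 401.38375856033497 326.4586635437822 197.4259064274612 [[-0.1434, 0.9897, -0.0035], [0.7355, 0.1042, -0.6695], [-0.6622, -0.0986, -0.7428]] [ 0.0876 -0.3403  1.364 ]
top 413.7121746437719 413.7121746437719 313.7597056996122 200.1543203399989 [[-0.0236, -0.9997, 0.0006], [-0.9919, 0.0234, -0.1246], [0.1245, -0.0036, -0.9922]] [-0.0014  0.5497  1.1683]
[[ 9.99997970e-01 -1.48503911e-03 -1.36215378e-03  1.95131380e-05]
 [ 1.83142905e-03  9.51736643e-01  3.06910423e-01 -7.88013277e-02]
 [ 8.40637685e-04 -3.06912295e-01  9.51737431e-01 -1.43673011e-01]
 [ 0.00000000e+00  0.00000000e+00  0.00000000e+00  1.00000000e+00]]
```

View pics/top0.png

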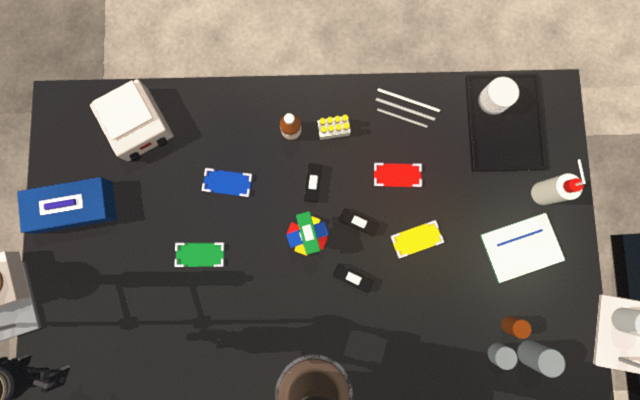

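View pics/scene0.png

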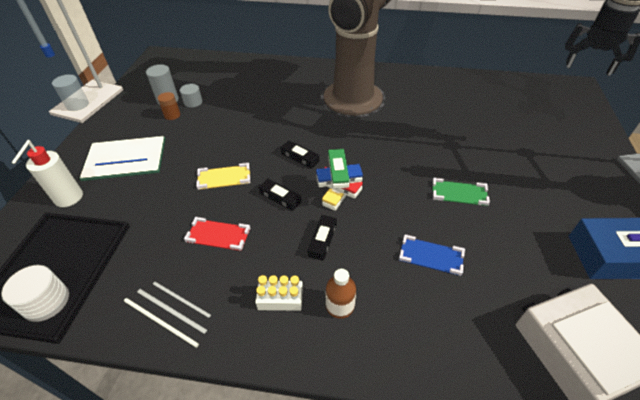

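Candidates for the green case (top view): the green-lidded case on the pile (308,234), the green bay plate (199,254), and the black look-alikes (314,183), (358,222), (353,278). I choose the one at (308,234), because it is the topmost of the crosswise pile and its lid is green. Next I measure and check it in a close crop.

```bash
cat > h.py <<'E'
from plant import *
import cv2,numpy as np
from scipy.spatial.transform import Rotation as Ro
HS={"green":[(50,80)],"blue":[(100,125)],"red":[(0,6),(174,180)],"yellow":[(22,34)]}
def cast(d,uv,z):
    uv=np.atleast_2d(uv).astype(float);R=np.array(d["R"]);t=np.array(d["t"])
    r=np.c_[(uv[:,0]-d["cx"])/d["fx"],(uv[:,1]-d["cy"])/d["fy"],np.ones(len(uv))]@R
    c=-R.T@t
    return (c+r*((z-c[2])/r[:,2])[:,None])[:,:2]
def mask(img,col):
    h=cv2.cvtColor(img,cv2.COLOR_RGB2HSV);m=np.zeros(h.shape[:2],np.uint8)
    for a,b in HS[col]: m|=cv2.inRange(h,(a,120,70),(b,255,255))
    return m
def rect(p):  # centre, long, short, angle of long axis deg
    (c,(w,h),a)=cv2.minAreaRect(p.astype(np.float32)*1000)
    if w<h: w,h,a=h,w,a+90
    return np.round(c,1),round(w,1),round(h,1),round((a+90)%180-90,1)
def find(d,col,z,roi=None,amin=60):
    m=mask(d["img"],col)
    if roi is not None:
        k=np.zeros_like(m);x0,y0,x1,y1=roi;k[y0:y1,x0:x1]=1;m*=k
    out=[]
    for c in cv2.findContours(m,cv2.RETR_EXTERNAL,cv2.CHAIN_APPROX_NONE)[0]:
        if cv2.contourArea(c)>=amin:
            out.append((np.round(c[:,0].mean(0)),cv2.contourArea(c),rect(cast(d,c[:,0],z))))
    return out
def tool():
    s=read_state();R=Ro.from_quat(s["tool_rot"]).as_matrix()
    return s,np.array(s["ee_pos"])*1000,R
def plan(x,y,z,ang=None):
    """ang: world direction (deg) the jaws should close along, mod 180"""
    s,p,R=tool();d=R.T@(np.array([x,y,z])-p)/10
    a=np.degrees(np.arctan2(R[1,0],R[0,0]))
    print("t %.2f tcp %s jaw-dir %.1f tilt %.2f q6 %.2f F %s grip %.3f"%(s["time"],p.round(1),a,np.degrees(np.arccos(-R[2,2])),s["joint_positions"][5],np.round(s["ft_force"],1),s["grip_width"]))
    print("tool shift cm",d.round(2))
    if ang is not None: print("tool turn",round(-(((ang-a)+90)%180-90),1),"(tool z down)")
E
python3 - <<'E'
from h import *
d=get_image("top")
for c in HS:
    for o in find(d,c,.004): print(c,o)
print("green case",find(d,"green",.112,(270,190,345,280)))
for c,z in(("blue",.084),("red",.056),("yellow",.028)):
    print(c,find(d,c,z,(270,190,345,280),8))
g=d["img"][150:310,240:400]
cv2.imwrite("pics/crop1.png",cv2.resize(g,None,fx=3.75,fy=3.75,interpolation=cv2.INTER_CUBIC)[:,:,::-1])
# black look-alikes by white label, z=.028
h=cv2.cvtColor(d["img"],cv2.COLOR_RGB2HSV);w=cv2.inRange(h,(0,0,150),(180,60,255));w[:160]=0;w[300:]=0;w[:,:270]=0;w[:,400:]=0
for c in cv2.findContours(w,cv2.RETR_EXTERNAL,cv2.CHAIN_APPROX_NONE)[0]:
    if cv2.contourArea(c)>20: print("white",c[:,0].mean(0),rect(cast(d,c[:,0],.028)))
print([cast(d,[[290,137],[334,127]],.0)])
plan(400,0,300,0)
E
```

```text
green (array([200., 254.]), 918.0, (array([400.7, 324.3]), 138.3, 66.9, 88.6))
green (array([308., 232.]), 532.0, (array([457.7,   6.4]), 122.8, 43.2, 13.9))
blue (array([294., 239.]), 154.5, (array([439.5,  46.2]), 41.7, 40.9, 15.3))
blue (array([321., 229.]), 136.5, (array([467. , -32.4]), 42.0, 34.6, 16.9))
blue (array([ 64., 206.]), 3704.0, (array([556.3, 726.2]), 272.4, 136.8, -81.4))
blue (array([227., 182.]), 878.5, (array([613.4, 244.2]), 141.8, 70.9, 81.4))
red (array([323., 242.]), 72.5, (array([427.1, -37.2]), 38.1, 26.5, -1.4))
red (array([292., 227.]), 68.0, (array([476.4,  53.1]), 35.4, 26.2, -72.9))
red (array([574., 185.]), 175.0, (array([ 580.7, -791.5]), 59.1, 37.5, -77.4))
red (array([397., 175.]), 909.0, (array([ 623.7, -266.4]), 144.6, 73.2, 88.7))
yellow (array([301., 250.]), 73.0, (array([403.5,  29.6]), 36.5, 29.9, 20.7))
yellow (array([416., 239.]), 968.0, (array([ 431.5, -314. ]), 144.9, 73.2, -72.0))
green case [(array([308., 232.]), 532.0, (array([452.6,   5. ]), 112.0, 39.4, 13.9))]
blue [(array([294., 239.]), 154.5, (array([436.9,  42.5]), 38.9, 38.2, 15
[... 287 characters left out ...]
, 35.8, 29.3, 20.7)), (array([315., 220.]), 40.0, (array([495.1, -18.5]), 24.0, 22.7, 14.6))]
white [353.05263158 278.        ] (array([ 323.5, -121.6]), 41.8, 22.8, 62.3)
white [393.88 236.92] (array([ 438.8, -243. ]), 30.0, 15.4, -29.1)
white [307.68292683 232.24390244] (array([457.3,   5.4]), 44.2, 24.5, 12.9)
white [358.7027027  221.48648649] (array([ 485. , -143.7]), 41.4, 23.6, 61.9)
white [312.63157895 181.5       ] (array([605.6, -12.4]), 41.0, 23.7, -8.4)
[array([[ 0.74950846,  0.05335813],
       [ 0.77777918, -0.08170111]])]
t 0.20 tcp [159.8 603.7 230.5] jaw-dir 75.2 tilt 0.09 q6 -0.07 F [-0.2  0.5 -0.1] grip 0.997
tool shift cm [-52.22  38.67  -6.88]
tool turn 75.2 (tool z down)
```

View pics/crop1.png

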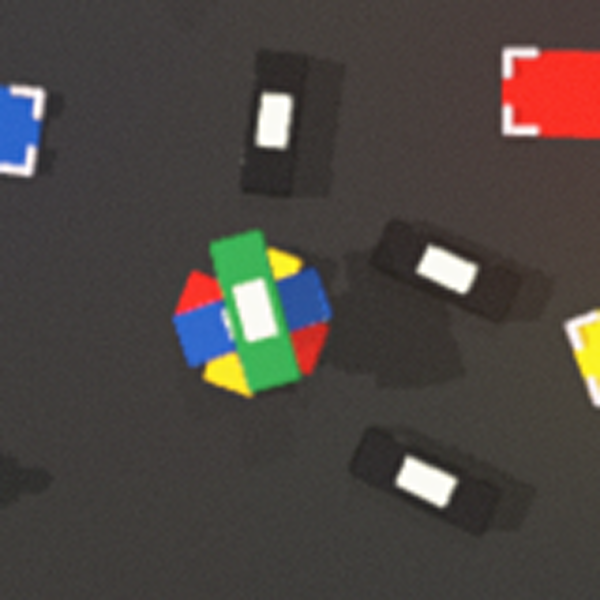

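The crop confirms the green-lidded case with a white label on top of the blue, red and yellow pile (crop centre ≈(255,310)). The three black look-alikes lie apart from it. I turn the wrist first.

```bash
python3 -m inch '[[8.5,0,0,-1,7.16],[8.5,0,0,-1,7.16],[8.5,0,0,-1,7.16],[8.5,0,0,0,7.16],[8.5,0,0,0,7.16]]' 
python3 -m inch '[[8.5,0,0,0,7.16],[8.5,0,0,0,7.16],[8.5,0,0,0,7.16],[8.5,0,0,0,7.16],[8.5,0,0,0,7.16]]' 
python3 -m inch '[[8.5,0,0,0,7.16],[8.5,0,0,0,7.16],[8.5,0,0,0,7.16],[8.5,0,0,0,7.16],[8.5,0,0,0,7.16]]' >/dev/null
python3 -m inch '[[8.5,0,0,0,7.16],[8.5,0,0,0,7.16],[8.5,0,0,0,7.16],[8.5,0,0,0,7.16],[8.5,0,0,0,7.16]]' >/dev/null
python3 -c "from h import *;plan(452.6,5,220,-76.1)"
```

```text
time: 0.62
ee_pos: [0.1592, 0.6018, 0.2586]
tool_rot: [0.943, 0.334, -0.002, 0.003]
ft_force: [-0.4, -0.5, -0.5]
grip_width: 0.997
time: 1.03
ee_pos: [0.159, 0.6013, 0.258]
tool_rot: [1.0, 0.028, -0.002, 0.004]
ft_force: [0.4, -0.4, -0.5]
grip_width: 0.995
t 1.87 tcp [158.2 598.9 254.2] jaw-dir -68.4 tilt 0.88 q6 2.44 F [-0.2 -1.1  0.6] grip 0.996
tool shift cm [66.02 -5.56  4.14]
tool turn 7.7 (tool z down)
```

```bash
python3 -m inch '[[8.5,4,-0.34,0,1.5],[8.5,4,-0.34,0,1.5],[8.5,4,-0.34,0,1.5],[8.5,4,-0.34,0,1.5],[8.5,4,-0.34,0,1.5]]' >/dev/null
python3 -m inch '[[8.5,4,-0.4,0,0],[8.5,4,-0.4,0,0],[8.5,4,-0.4,0,0],[8.5,4,-0.4,0,0],[8.5,4,-0.4,0,0]]' >/dev/null
python3 -m inch '[[8.5,4,-0.3,0.3,0],[8.5,4,-0.3,0.3,0],[8.5,4,-0.3,0.3,0],[8.5,3,0,0,0],[8.5,0,0,0,0]]' 
python3 -c "from h import *;plan(452.6,5,180,-76.1)"
```

```text
time: 3.12
ee_pos: [0.352, 0.0631, 0.2481]
tool_rot: [0.788, -0.616, 0.006, 0.005]
ft_force: [1.4, 0.9, 0.6]
grip_width: 0.996
t 3.12 tcp [352.   63.1 248.1] jaw-dir -76.0 tilt 0.88 q6 1.40 F [1.4 0.9 0.6] grip 0.996
tool shift cm [ 7.96 -8.36  6.93]
tool turn 0.1 (tool z down)
```

```bash
python3 -m inch '[[8.5,2.7,-2.8,0,0],[8.5,2.7,-2.8,1,0],[8.5,2.7,-2.8,2,0],[8.5,0,0,3,0],[8.5,0,0,0,0]]' >/dev/null
python3 - <<'E'
from h import *
plan(452.6,5,84,-76.1)
d=get_image("wrist");cv2.imwrite("pics/w1.png",d["img"][:,:,::-1])
E
```

```text
t 3.53 tcp [455.2   2.3 190.4] jaw-dir -76.4 tilt 0.94 q6 1.26 F [-1.9  0.  -1.1] grip 0.996
tool shift cm [-0.48  0.27 10.63]
tool turn -0.3 (tool z down)
```

View pics/w1.png

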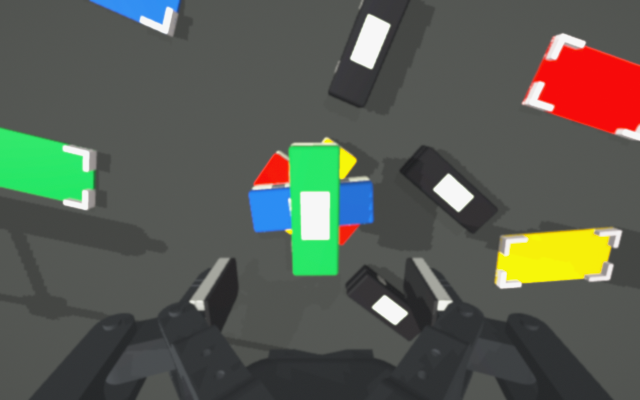

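The wrist view shows the green case at (315,210), squared up between the open pads at columns 205 and 435. I descend.

```bash
python3 -m inch '[[8.5,-0.48,0.27,2,-0.3],[8.5,0,0,2,0],[8.5,0,0,2,0],[8.5,0,0,2,0],[7,0,0,0.5,0]]' >/dev/null
python3 -m inch '[[6.5,0,0,0,0],[6,0,0,0,0]]'
python3 -c "from h import *;plan(452.6,5,84,-76.1)"
```

```text
time: 4.17
ee_pos: [0.4613, 0.0112, 0.1167]
tool_rot: [0.79, -0.613, 0.017, -0.005]
ft_force: [0.6, 0.5, -0.2]
grip_width: 0.702
t 4.17 tcp [461.3  11.2 116.7] jaw-dir -75.7 tilt 1.99 q6 1.27 F [ 0.6  0.5 -0.2] grip 0.702
tool shift cm [0.32 1.09 3.25]
tool turn 0.4 (tool z down)
```

```bash
cat > st.py <<'E'
from h import *
s,p,R=tool();print(p.round(1),"z-axis",R[:,2].round(4),"q",np.round(s["joint_positions"],4))
E
for i in 1 2 3; do python3 -m inch '[[6,0,0,0,0]]'>/dev/null; python3 st.py; done
python3 -m inch '[[6,0,1,0,0]]'>/dev/null; python3 st.py
python3 -m inch '[[6,0,0,0,0]]'>/dev/null; python3 st.py
python3 -m inch '[[6,0,0,0,0],[6,0,0,0,0],[6,0,0,0,0],[6,0,0,0,0],[6,0,0,0,0]]'>/dev/null; python3 st.py
```

```text
[462.1  11.7 118.3] z-axis [ 0.0347 -0.0121 -0.9993] q [-0.0621  0.1263  2.1183 -0.0131  0.8617  1.2661]
[463.2  11.9 119.9] z-axis [ 0.0374 -0.0122 -0.9992] q [-0.0615  0.124   2.117  -0.013   0.8626  1.2663]
[464.1  12.  121.2] z-axis [ 0.0399 -0.0123 -0.9991] q [-0.0611  0.1221  2.1158 -0.013   0.8632  1.2663]
[457.    9.6 122.6] z-axis [ 0.0449 -0.0125 -0.9989] q [-0.0678  0.1031  2.134  -0.0124  0.8588  1.2589]
[455.1   9.4 122.5] z-axis [ 0.0428 -0.0126 -0.999 ] q [-0.0684  0.1007  2.1368 -0.0127  0.8606  1.2585]
[454.9   8.8 123.3] z-axis [ 0.0445 -0.0127 -0.9989] q [-0.0697  0.0979  2.1379 -0.0127  0.8605  1.2585]
```

```bash
python3 -c "from h import *;plan(452.6,5,85,-76.1)"
python3 -m inch '[[6,0.4,0,0.8,0],[6,0,0,0.8,0],[6,0,0,0.8,0]]' >/dev/null
python3 -c "from h import *;plan(452.6,5,85,-76.1)"; python3 st.py
python3 -m inch '[[6,0,0,0,0],[6,0,0,0,0]]' >/dev/null
python3 -c "from h import *;plan(452.6,5,85,-76.1)"; python3 st.py
```

```text
t 5.00 tcp [454.9   8.8 123.3] jaw-dir -75.7 tilt 2.65 q6 1.26 F [-0.2  0.8  0.4] grip 0.707
tool shift cm [0.22 0.47 3.83]
tool turn 0.4 (tool z down)
t 5.25 tcp [459.2   4.1  99.4] jaw-dir -75.7 tilt 2.91 q6 1.25 F [-1.  -0.1 -0.2] grip 0.705
tool shift cm [-0.29  0.67  1.4 ]
tool turn 0.4 (tool z down)
[459.2   4.1  99.4] z-axis [ 0.0491 -0.0131 -0.9987] q [-0.0797  0.1459  2.1455 -0.0128  0.8002  1.249 ]
t 5.42 tcp [456.9   4.   96.1] jaw-dir -75.7 tilt 2.58 q6 1.25 F [ 0.9 -0.6 -0.2] grip 0.704
tool shift cm [-0.23  0.44  1.09]
tool turn 0.4 (tool z down)
[456.9   4.   96.1] z-axis [ 0.0432 -0.0126 -0.999 ] q [-0.0801  0.1512  2.1478 -0.0127  0.7985  1.249 ]
```

```bash
python3 -m inch '[[6,-0.15,0.45,0.4,0.4],[6,-0.05,0,0.4,0],[6,0,0,0,0]]' >/dev/null
python3 -c "from h import *;plan(452.6,5,85,-76.1)"
python3 -m inch '[[5,0,0,0,0],[4.2,0,0,0,0],[3,0,0,0,0],[3,0,0,0,0],[3,0,0,0,0]]' >/dev/null
python3 -c "from h import *;plan(452.6,5,85,-76.1)"
python3 -m inch '[[3,0,0,0,0],[3,0,0,0,0],[3,0,0,0,0]]' >/dev/null
python3 -c "from h import *;plan(452.6,5,85,-76.1)";python3 st.py
```

```text
t 5.67 tcp [451.5   4.9  86.4] jaw-dir -76.1 tilt 2.49 q6 1.26 F [ 0.1 -0.1 -0.4] grip 0.699
tool shift cm [ 0.01 -0.11  0.15]
tool turn -0.0 (tool z down)
t 6.08 tcp [451.7   5.   86.8] jaw-dir -76.1 tilt 2.54 q6 1.26 F [ 0.8  0.5 -1.2] grip 0.462
tool shift cm [ 0.01 -0.08  0.19]
tool turn -0.0 (tool z down)
t 6.33 tcp [451.3   5.1  86.6] jaw-dir -76.1 tilt 2.50 q6 1.26 F [ 0.8 -0.5 -1.2] grip 0.459
tool shift cm [ 0.03 -0.12  0.16]
tool turn -0.0 (tool z down)
[451.3   5.1  86.6] z-axis [ 0.0418 -0.0125 -0.999 ] q [-0.0788  0.1598  2.1636 -0.0131  0.7756  1.2581]
```

Gripped (opening 39 mm). I lift.

```bash
python3 -m inch '[[3,0,0,-0.6,0],[3,0,0,-1,0],[3,0,0,-1.5,0],[3,0,0,-1.5,0],[3,0,0,-1.5,0]]' >/dev/null
python3 -m inch '[[3,0,0,-1.5,0],[3,0,0,-1,0],[3,0,0,-0.3,0],[3,0,0,0,0],[3,0,0,0,0]]' >/dev/null
python3 -c "from h import *;plan(400.7,324.3,160,-1.4)";python3 st.py
```

```text
t 7.17 tcp [446.8   6.4 184.9] jaw-dir -76.1 tilt 2.61 q6 1.26 F [ 0.   0.1 -1.3] grip 0.457
tool shift cm [-32.02  -3.09   1.89]
tool turn -74.7 (tool z down)
[446.8   6.4 184.9] z-axis [ 0.0437 -0.0125 -0.999 ] q [-0.0767 -0.015   2.1079 -0.0108  1.0041  1.2567]
```

```bash
python3 -m inch '[[3,-2,-0.2,0,0],[3,-3.5,-0.3,0,0],[3,-3.5,-0.3,0,0],[3,-3.5,-0.3,0,0],[3,-3.5,-0.3,0,0]]' >/dev/null
python3 -m inch '[[3,-3.5,-0.3,0,0],[3,-3.5,-0.3,0,0],[3,-3.5,-0.3,0,0],[3,-2,-0.2,0,0],[3,0,0,0,0]]' >/dev/null
python3 -m inch '[[3,0,0,0,-5],[3,0,0,0,-7],[3,0,0,0,-7],[3,0,0,0,-7],[3,0,0,0,-7]]' >/dev/null
python3 -m inch '[[3,0,0,0,-7],[3,0,0,0,-7],[3,0,0,0,-7],[3,0,0,0,-7],[3,0,0,0,-7]]' >/dev/null
python3 -m inch '[[3,0,0,0,-4],[3,0,0,0,0],[3,0,0,0,0]]' >/dev/null
python3 - <<'E'
from h import *
plan(400.7,324.3,80,-1.4)
d=get_image("top");print(find(d,"blue",.084,(270,190,345,280)),find(d,"red",.056,(270,190,345,280),8),find(d,"green",.1))
d=get_image("wrist");cv2.imwrite("pics/w2.png",d["img"][:,:,::-1])
E
python3 st.py
```

```text
t 9.08 tcp [390.4 287.  158.8] jaw-dir -2.6 tilt 2.24 q6 0.64 F [ 1.2 -0.5 -0.9] grip 0.457
tool shift cm [ 0.75 -4.06  7.75]
tool turn -1.2 (tool z down)
[(array([307., 234.]), 501.0, (array([450.1,   7. ]), 112.8, 39.4, -71.0))] [(array([319., 242.]), 130.5, (array([421.7, -26.7]), 56.2, 32.8, -73.0)), (array([294., 227.]), 82.0, (array([475.1,  44. ]), 47.3, 25.1, -72.9))] [(array([209., 255.]), 405.5, (array([398.7, 271.8]), 74.9, 64.3, 88.6))]
[390.4 287.2 158.9] z-axis [ 0.0136 -0.0366 -0.9992] q [ 0.5694  0.1324  2.0111 -0.0452  1.0068  0.6385]
```

View pics/w2.png

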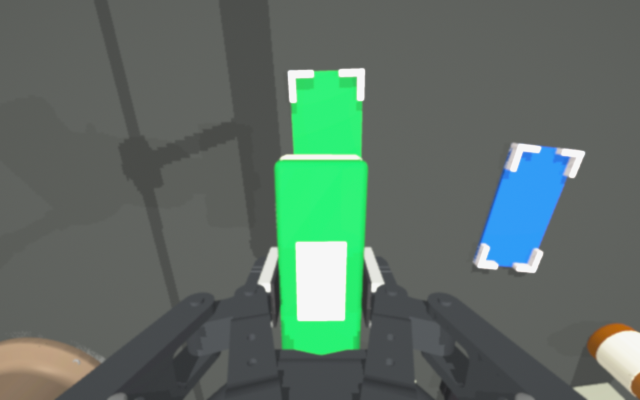

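```bash
python3 -m inch '[[3,0.35,-2,0.5,-0.6],[3,0.35,-2,1,-0.6],[3,0,0,2,0],[3,0,0,2,0],[3,0,0,1,0]]' >/dev/null
python3 -c "from h import *;plan(400.7,323,40,-1.4)";python3 st.py
python3 -m inch '[[3,0,0,1,0],[3,0,0,1,0],[3,0,0,0.5,0],[3,0,0,0,0],[3,0,0,0,0]]' >/dev/null
python3 -c "from h import *;plan(400.7,323,40,-1.4)";python3 st.py
```

```text
t 9.60 tcp [404.3 327.7  94.2] jaw-dir -1.7 tilt 2.18 q6 0.68 F [-0.4  0.2 -0.8] grip 0.454
tool shift cm [-0.47  0.32  5.42]
tool turn -0.3 (tool z down)
[404.3 327.7  94.2] z-axis [ 0.022  -0.031  -0.9993] q [ 0.6208  0.2909  1.9738 -0.0495  0.8776  0.6832]
t 10.02 tcp [403.4 325.1  65. ] jaw-dir -1.9 tilt 2.21 q6 0.69 F [ 0.2  0.4 -1.3] grip 0.457
tool shift cm [-0.31  0.14  2.5 ]
tool turn -0.5 (tool z down)
[403.4 325.1  65. ] z-axis [ 0.0177 -0.0344 -0.9993] q [ 0.6178  0.3385  1.9858 -0.0522  0.8234  0.6868]
```

```bash
python3 -m inch '[[3,-0.3,0.1,1,-0.5],[3,0,0,1,0],[3,0,0,1,0],[3,0,0,0.5,0],[3,0,0,0,0]]' >/dev/null
python3 -c "from h import *;plan(400.7,323,6.6,-1.4)"
python3 -m inch '[[3,0,0,0.3,0],[3,0,0,0.3,0],[3,0,0,0,0]]' >/dev/null
python3 -c "from h import *;plan(400.7,323,6.6,-1.4)";python3 st.py
```

```text
t 10.43 tcp [402.6 323.9  28.9] jaw-dir -1.4 tilt 2.19 q6 0.68 F [-1.   0.4 -1.1] grip 0.461
tool shift cm [-0.24  0.03  2.23]
tool turn 0.0 (tool z down)
t 10.68 tcp [402.5 323.5  21.7] jaw-dir -1.4 tilt 2.19 q6 0.68 F [-0.5 -0.3 -1.6] grip 0.455
tool shift cm [-0.22  0.01  1.51]
tool turn 0.0 (tool z down)
[402.5 323.5  21.7] z-axis [ 0.0211 -0.032  -0.9993] q [ 0.6163  0.4116  2.0016 -0.0574  0.7304  0.6834]
```

Slow moves add no tilt. I lower in small steps and watch the force.

```bash
f(){ python3 -c "from h import *;plan(400.7,323,6.6,-1.4)"|head -1; }
python3 -m inch '[[3,-0.2,0,0.3,0],[3,0,0,0.3,0],[3,0,0,0.2,0]]' >/dev/null;f
python3 -m inch '[[3,0,0,0.2,0],[3,0,0,0,0]]' >/dev/null;f
python3 -m inch '[[3,0,0,0.2,0],[3,0,0,0,0]]' >/dev/null;f
python3 -m inch '[[3,0,0,0.2,0],[3,0,0,0,0]]' >/dev/null;f
```

```text
t 10.93 tcp [401.5 324.   13.9] jaw-dir -1.4 tilt 2.19 q6 0.69 F [-0.3 -1.2 -1.5] grip 0.458
t 11.10 tcp [401.3 323.9  11.4] jaw-dir -1.4 tilt 2.19 q6 0.69 F [-0.  -0.1 -0.4] grip 0.454
t 11.27 tcp [401.7 324.   10. ] jaw-dir -1.4 tilt 2.20 q6 0.69 F [-2.2 -0.9  2.7] grip 0.454
t 11.43 tcp [402.1 323.9   9.5] jaw-dir -1.3 tilt 2.21 q6 0.69 F [-0.6 -0.8 -0.3] grip 0.460
```

```bash
f(){ python3 -c "from h import *;plan(400.7,323,6.6,-1.4)"|head -1; }
python3 -m inch '[[3,0,0,0.3,0]]' >/dev/null;f
python3 -m inch '[[3,0,0,0.4,0]]' >/dev/null;f
python3 -m inch '[[3,0,0,0.4,0]]' >/dev/null;f
python3 -m inch '[[3,0,0,0.4,0]]' >/dev/null;f
```

```text
t 11.52 tcp [402.6 323.7   7.7] jaw-dir -1.3 tilt 2.26 q6 0.69 F [-0.9 -5.9 13.4] grip 0.457
t 11.60 tcp [402.8 323.3   6.1] jaw-dir -1.3 tilt 2.29 q6 0.69 F [-11.4  -9.6  46.4] grip 0.455
t 11.68 tcp [402.8 323.2   6. ] jaw-dir -1.3 tilt 2.30 q6 0.69 F [-13.   -6.9  46.1] grip 0.453
t 11.77 tcp [402.9 323.2   6.1] jaw-dir -1.4 tilt 2.32 q6 0.69 F [-8.8 -7.3 32.9] grip 0.460
```

```bash
f(){ python3 -c "from h import *;plan(450.1,7,170,19)"; }
python3 -m inch '[[4.2,0,0,0,0],[4.8,0,0,0,0],[5.6,0,0,0,0],[6,0,0,0,0],[6,0,0,0,0]]' >/dev/null;f
python3 -m inch '[[6,0,0,-1,0],[6,0,0,-2,0],[6,0,0,-3,0],[6,0,0,-3,0],[6,0,0,-3,0]]' >/dev/null;f
python3 -m inch '[[8,0,0,-3,0],[8,0,0,-1,0],[8,0,0,0,0]]' >/dev/null;f
python3 - <<'E'
from h import *
d=get_image("top");print(find(d,"green",.032));cv2.imwrite("pics/t2.png",d["img"][:,:,::-1])
d=get_image("wrist");cv2.imwrite("pics/w3.png",d["img"][:,:,::-1])
E
python3 st.py
```

```text
t 12.18 tcp [405.4 325.1   8.6] jaw-dir -1.4 tilt 2.26 q6 0.69 F [-0.2  0.1  0.1] grip 0.701
tool shift cm [  5.6   32.19 -14.98]
tool turn -20.4 (tool z down)
t 12.60 tcp [395.7 323.8 123.7] jaw-dir -1.4 tilt 2.69 q6 0.68 F [0.4 0.5 0.4] grip 0.704
tool shift cm [ 6.24 31.72 -3.12]
tool turn -20.4 (tool z down)
t 12.85 tcp [398.6 328.3 172.7] jaw-dir -1.4 tilt 2.38 q6 0.68 F [-0.1  0.2 -0.3] grip 0.937
tool shift cm [ 5.93 31.96  1.61]
tool turn -20.4 (tool z down)
[(array([200., 254.]), 923.0, (array([400.7, 317.8]), 137.5, 65.3, 88.6))]
[397.5 327.4 170.2] z-axis [ 0.0085 -0.0422 -0.9991] q [ 0.6286  0.1804  1.9287 -0.0451  1.051   0.676 ]
```

View pics/w3.png

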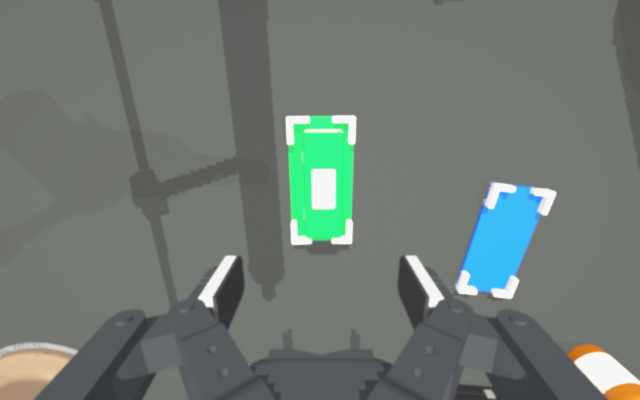

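Green sits inside the guides in the wrist view (case centre (322,188)). Next, the blue case.

```bash
python3 -m inch '[[8,0.4,2,0,0],[8,0.7,3.7,0,0],[8,0.7,3.7,0,0],[8,0.7,3.7,0,0],[8,0.7,3.7,0,0]]' >/dev/null
python3 -m inch '[[8,0.7,3.7,0,0],[8,0.7,3.7,0,0],[8,0.7,3.7,0,0],[8,0.4,2,0,0],[8,0,0,0,0]]' >/dev/null
python3 -m inch '[[8,0,0,0,-7],[8,0,0,0,-7],[8,0,0,0,-6],[8,0,0,0,0]]' >/dev/null
python3 -c "from h import *;plan(450.1,7,110,19)";python3 st.py
```

```text
t 14.12 tcp [426.7  12.7 152.4] jaw-dir 19.5 tilt 3.88 q6 -0.35 F [ 0.5  0.3 -0.9] grip 0.937
tool shift cm [2.26 1.2  4.15]
tool turn 0.5 (tool z down)
[426.7  12.7 152.4] z-axis [-0.0481 -0.0475 -0.9977] q [-0.0355  0.0543  2.1144 -0.0578  1.0201 -0.3461]
```

```bash
python3 -m inch '[[8,0,0,-0.8,0],[8,0,0,-0.8,0],[8,0,0,-0.8,0],[8,0,0,-0.8,0],[8,0,0,-0.8,0]]' >/dev/null
python3 -m inch '[[8,0,0,-0.8,0],[8,0,0,-0.8,0],[8,0,0,-0.8,0],[8,0,0,-0.8,0],[8,0,0,0,0]]' >/dev/null;python3 st.py
python3 -m inch '[[8,0,0,4,0],[8,0,0,4,0]]'>/dev/null;python3 st.py;python3 -m inch '[[8,0,0,0,0]]' >/dev/null;python3 st.py
python3 -m inch '[[8,4,0,0,0],[8,0,0,0,0]]' >/dev/null;python3 st.py
python3 -m inch '[[8,-1,0,0,0],[8,-1,0,0,0],[8,-1,0,0,0],[8,-1,0,0,0],[8,0,0,0,0]]' >/dev/null;python3 st.py
python3 -m inch '[[8,0,4,0,0],[8,0,0,0,0]]' >/dev/null;python3 st.py
python3 -m inch '[[8,0,-1,0,0],[8,0,-1,0,0],[8,0,-1,0,0],[8,0,-1,0,0],[8,0,0,0,0]]' >/dev/null;python3 st.py
```

```text
[429.   19.1 230.1] z-axis [-0.052  -0.0465 -0.9976] q [-0.0217 -0.0427  2.0359 -0.0511  1.1999 -0.3369]
[435.6  15.2 159. ] z-axis [-0.0264 -0.0472 -0.9985] q [-0.03    0.048   2.1045 -0.0565  1.0148 -0.3344]
[430.3  15.2 153.6] z-axis [-0.0382 -0.0468 -0.9982] q [-0.0304  0.0534  2.112  -0.0565  1.0136 -0.3343]
[464.   28.1 148.2] z-axis [-0.05   -0.0469 -0.9976] q [-1.1000e-03  1.3660e-01  2.0330e+00 -5.5100e-02  1.0227e+00 -3.0430e-01]
[423.3  13.9 154.1] z-axis [-0.0506 -0.0475 -0.9976] q [-0.0331  0.0467  2.1185 -0.0574  1.0262 -0.3361]
[436.1 -24.5 157.7] z-axis [-0.0447 -0.0482 -0.9978] q [-0.1172  0.061   2.0944 -0.0621  1.0259 -0.4203]
[420.7  16.5 158.8] z-axis [-0.0404 -0.0467 -0.9981] q [-0.0281  0.0275  2.1269 -0.0559  1.0271 -0.329 ]
```

```bash
python3 -m inch '[[8,1,0,0,0],[8,1,0,0,0],[8,1,0,0,0],[8,1,0,0,0],[8,1,0,0,0]]' >/dev/null;python3 st.py
python3 -m inch '[[8,-4,0,0,0],[8,-1,0,0,0],[8,0,0,0,0]]' >/dev/null;python3 st.py
python3 -m inch '[[8,0,0,0,7],[8,0,0,0,7],[8,0,0,0,7],[8,0,0,0,7],[8,0,0,0,0]]' >/dev/null;python3 st.py
python3 -m inch '[[8,0,0,0,-7],[8,0,0,0,-7],[8,0,0,0,-7],[8,0,0,0,-7],[8,0,0,0,0]]' >/dev/null;python3 st.py
```

```text
[470.4  37.2 155.4] z-axis [-0.0405 -0.0473 -0.9981] q [ 0.018   0.134   2.0187 -0.0543  1.0309 -0.2899]
[425.9  21.2 152.8] z-axis [-0.0495 -0.0471 -0.9977] q [-0.0165  0.0542  2.1135 -0.0562  1.0235 -0.3246]
[430.6  21.2 153.5] z-axis [-0.0469 -0.0467 -0.9978] q [-0.0168  0.0608  2.1048 -0.0557  1.0229  0.1812]
[436.5  21.4 155.6] z-axis [-0.0407 -0.0465 -0.9981] q [-0.0164  0.0652  2.0947 -0.0553  1.0223 -0.3301]
```

```bash
for i in 1 2; do
python3 -m inch '[[8,0,0,-1.2,0],[8,0,0,-1.2,0],[8,0,0,-1.2,0],[8,0,0,-1.2,0],[8,0,0,-1.2,0]]' >/dev/null
python3 -m inch '[[8,0,0,-1.2,0],[8,0,0,-1.2,0],[8,0,0,-0.6,0],[8,0,0,0,0]]' >/dev/null;python3 st.py
python3 -m inch '[[8,0,0,4.1,0],[8,0,0,4.1,0],[8,0,0,1,0],[8,0,0,0.5,0]]'>/dev/null;python3 st.py
done
python3 -c "from h import *;plan(450.1,7,110,19)"
```

```text
[445.2  26.1 251. ] z-axis [-0.0372 -0.046  -0.9982] q [-0.0061 -0.0397  1.9882 -0.0491  1.2304 -0.3233]
[447.8  21.6 154.9] z-axis [-0.023  -0.046  -0.9987] q [-0.016   0.0771  2.0831 -0.055   1.0044 -0.3184]
[447.   25.9 243.3] z-axis [-0.0363 -0.0457 -0.9983] q [-0.0068 -0.0288  1.9938 -0.049   1.213  -0.3176]
[448.9  21.4 147.2] z-axis [-0.0224 -0.0457 -0.9987] q [-0.0167  0.0908  2.0866 -0.0553  0.9865 -0.314 ]
t 20.03 tcp [448.9  21.4 147.2] jaw-dir 18.8 tilt 2.92 q6 -0.31 F [-0.3 -0.2 -0.2] grip 0.938
tool shift cm [-0.22  1.27  3.78]
tool turn -0.2 (tool z down)
```

```bash
python3 -m inch '[[8,-0.1,0.6,0.2,0],[8,-0.1,0.6,0.2,0],[8,0,0,3,0],[7,0,0,1,0],[6,0,0,0.4,0]]' >/dev/null
python3 -m inch '[[6,0,0,0.2,0],[6,0,0,0,0],[6,0,0,0,0]]' >/dev/null
python3 -c "from h import *;plan(450.1,7,58,19)";python3 st.py
```

```text
t 20.70 tcp [453.5   4.2  98.9] jaw-dir 18.7 tilt 2.86 q6 -0.34 F [ 0.  -0.   0.4] grip 0.704
tool shift cm [-0.11 -0.54  4.08]
tool turn -0.3 (tool z down)
[453.5   4.2  98.9] z-axis [-0.0174 -0.0468 -0.9988] q [-0.0534  0.1755  2.111  -0.0624  0.871  -0.3405]
```

```bash
python3 -m inch '[[6,-0.1,-0.4,0.5,-0.3],[6,0,-0.1,1.2,0],[6,0,0,1.2,0],[6,0,0,0.4,0],[6,0,0,0,0]]' >/dev/null
python3 -c "from h import *;plan(450.1,7,58,19)";python3 st.py
```

```text
t 21.12 tcp [454.9   8.   69. ] jaw-dir 19.1 tilt 2.72 q6 -0.33 F [ 0.3  0.2 -0.5] grip 0.700
tool shift cm [-0.46 -0.11  1.11]
tool turn 0.1 (tool z down)
[454.9   8.   69. ] z-axis [-0.0065 -0.047  -0.9989] q [-0.0451  0.2277  2.1278 -0.0664  0.7916 -0.3327]
```

```bash
f(){ python3 -c "from h import *;plan(450.1,7,58,19)"; }
python3 -m inch '[[6,-0.4,-0.1,0.5,0],[6,0,0,0.4,0],[6,0,0,0,0]]' >/dev/null;f
python3 -m inch '[[5.5,0,0,0.1,0],[5,0,0,0,0],[4.2,0,0,0,0],[3,0,0,0,0],[3,0,0,0,0]]' >/dev/null;f
python3 -m inch '[[3,0,0,0,0],[3,0,0,0,0],[3,0,0,0,0],[3,0,0,0,0]]' >/dev/null;f;python3 st.py
```

```text
t 21.37 tcp [451.3   7.5  60.6] jaw-dir 19.2 tilt 2.71 q6 -0.33 F [-0.4 -0.   1.1] grip 0.704
tool shift cm [-0.13 -0.    0.27]
tool turn 0.2 (tool z down)
t 21.78 tcp [452.2   7.4  60.7] jaw-dir 19.2 tilt 2.71 q6 -0.33 F [-0.6  0.7 -0.5] grip 0.456
tool shift cm [-0.21 -0.05  0.27]
tool turn 0.2 (tool z down)
t 22.12 tcp [451.9   7.4  60.4] jaw-dir 19.2 tilt 2.70 q6 -0.33 F [-0.   0.2 -1. ] grip 0.458
tool shift cm [-0.18 -0.04  0.25]
tool turn 0.2 (tool z down)
[451.9   7.4  60.4] z-axis [-0.0027 -0.0471 -0.9989] q [-0.0469  0.2374  2.1399 -0.0681  0.7659 -0.3326]
```

```bash
python3 -m inch '[[3,0,0,-0.5,0],[3,0,0,-1,0],[3,0,0,-1.2,0],[3,0,0,-1.2,0],[3,0,0,-1.2,0]]' >/dev/null
python3 -m inch '[[3,0,0,-1.2,0],[3,0,0,-0.8,0],[3,0,0,-0.4,0],[3,0,0,0,0]]' >/dev/null
python3 -c "from h import *;plan(613.4,244.2,130,-8.6)";python3 st.py
```

```text
t 22.87 tcp [451.6  11.4 142.8] jaw-dir 19.2 tilt 2.69 q6 -0.34 F [ 0.3  0.2 -0.7] grip 0.457
tool shift cm [ 22.95 -16.7    0.14]
tool turn 27.8 (tool z down)
[451.6  11.4 142.8] z-axis [-0.0028 -0.0468 -0.9989] q [-0.0382  0.0895  2.0987 -0.0575  0.9553 -0.3399]
```

```bash
python3 -m inch '[[3,1,-0.7,0,0],[3,2.1,-1.5,0,0],[3,2.1,-1.5,0,0],[3,2.1,-1.5,0,0],[3,2.1,-1.5,0,0]]' >/dev/null
python3 -m inch '[[3,2.1,-1.5,0,0],[3,2.1,-1.5,0,0],[3,2.1,-1.5,0,0],[3,2.1,-1.5,0,0],[3,2.1,-1.5,0,0]]' >/dev/null
python3 -m inch '[[3,1.5,-1,0,2],[3,0.6,-0.4,0,4],[3,0,0,0,5],[3,0,0,0,5],[3,0,0,0,5]]' >/dev/null
python3 -m inch '[[3,0,0,0,4],[3,0,0,0,2],[3,0,0,0,0]]' >/dev/null
python3 -c "from h import *;plan(613.4,244.2,60,-8.6)";python3 st.py
```

```text
t 24.37 tcp [609.9 256.6 107.2] jaw-dir -9.2 tilt 3.11 q6 0.53 F [ 0.8  0.1 -1.1] grip 0.453
tool shift cm [0.63 0.93 4.77]
tool turn -0.6 (tool z down)
[609.9 256.6 107.2] z-axis [-0.0261 -0.0475 -0.9985] q [ 0.3496  0.5307  1.5892 -0.0408  1.063   0.5305]
```

```bash
f(){ python3 -c "from h import *;plan(613.4,244.2,8.4,-8.6)"; }
python3 -m inch '[[3,0.3,0.5,1,-0.6],[3,0.3,0.4,1,0],[3,0,0,1,0],[3,0,0,1,0],[3,0,0,0,0]]' >/dev/null;f
python3 -m inch '[[3,0,0,1,0],[3,0,0,1,0],[3,0,0,0.5,0],[3,0,0,0,0]]' >/dev/null;f;python3 st.py
```

```text
t 24.78 tcp [611.9 244.6  59.7] jaw-dir -8.3 tilt 3.30 q6 0.50 F [ 0.1 -0.  -1.2] grip 0.461
tool shift cm [ 0.27 -0.25  5.12]
tool turn 0.3 (tool z down)
t 25.12 tcp [610.  242.5  30.3] jaw-dir -8.4 tilt 3.43 q6 0.50 F [ 0.  -0.4 -2.3] grip 0.460
tool shift cm [ 0.37 -0.34  2.16]
tool turn 0.2 (tool z down)
[610.  242.5  30.3] z-axis [-0.0336 -0.0495 -0.9982] q [ 0.3294  0.627   1.619  -0.0444  0.9439  0.5017]
```

```bash
f(){ python3 -c "from h import *;plan(613.4,244.2,8.4,-8.6)"|sed -n ${1:-1,2}p; }
python3 -m inch '[[3,0.3,-0.3,0.4,0.2],[3,0,0,0.4,0],[3,0,0,0.3,0],[3,0,0,0,0]]' >/dev/null;f
python3 -m inch '[[3,0,0,0.4,0],[3,0,0,0.1,0]]' >/dev/null;f
python3 -m inch '[[3,0,0,0.2,0]]' >/dev/null;f
python3 -m inch '[[3,0,0,0.2,0]]' >/dev/null;f
python3 -m inch '[[3,0,0,0.1,0]]' >/dev/null;f
```

```text
t 25.45 tcp [614.  245.1  18.4] jaw-dir -8.6 tilt 3.36 q6 0.51 F [-1.4  0.  -1. ] grip 0.457
tool shift cm [-0.02  0.05  1.  ]
t 25.62 tcp [614.6 245.2  13.8] jaw-dir -8.6 tilt 3.29 q6 0.51 F [-0.9  0.8 -1.9] grip 0.455
tool shift cm [-0.09  0.09  0.55]
t 25.70 tcp [615.  245.3  12.1] jaw-dir -8.6 tilt 3.24 q6 0.51 F [-1.3  0.6 -0.8] grip 0.458
tool shift cm [-0.13  0.12  0.38]
t 25.78 tcp [615.  245.3  10.2] jaw-dir -8.6 tilt 3.22 q6 0.51 F [ 0.   0.1 -1.6] grip 0.459
tool shift cm [-0.14  0.12  0.19]
t 25.87 tcp [614.9 245.2   9. ] jaw-dir -8.6 tilt 3.23 q6 0.51 F [-0.4  0.5 -0.8] grip 0.455
tool shift cm [-0.14  0.12  0.07]
```

```bash
f(){ python3 -c "from h import *;plan(613.4,244.2,8.4,-8.6)"|sed -n ${1:-1,2}p; }
python3 -m inch '[[3,0,0,0.1,0]]' >/dev/null;f
python3 -m inch '[[3,0,0,0.15,0]]' >/dev/null;f
python3 -m inch '[[3,0,0,0.15,0]]' >/dev/null;f
```

```text
t 25.95 tcp [614.9 245.1   8.5] jaw-dir -8.6 tilt 3.25 q6 0.51 F [-2.5 -2.   7.6] grip 0.459
tool shift cm [-0.14  0.11  0.02]
t 26.03 tcp [615.  245.1   8.5] jaw-dir -8.5 tilt 3.27 q6 0.51 F [-4.9 -1.4 11.5] grip 0.453
tool shift cm [-0.14  0.11  0.02]
t 26.12 tcp [615.  245.1   8.6] jaw-dir -8.5 tilt 3.29 q6 0.51 F [-3.6 -1.2  7.3] grip 0.452
tool shift cm [-0.14  0.11  0.03]
```

```bash
python3 -m inch '[[4.2,0,0,0,0],[4.8,0,0,0,0],[5.6,0,0,0,0],[6,0,0,0,0],[6,0,0,0,0]]' >/dev/null
python3 -m inch '[[6,0,0,-0.6,0],[6,0,0,-1,0],[6,0,0,-1,0],[6,0,0,-1,0],[6,0,0,-1,0]]' >/dev/null
python3 -m inch '[[7,0,0,-1,0],[8,0,0,-1,0],[8,0,0,-1,0],[8,0,0,-1,0],[8,0,0,-1,0]]' >/dev/null
python3 -m inch '[[8,0,0,-1,0],[8,0,0,-1,0],[8,0,0,-1,0],[8,0,0,-0.5,0],[8,0,0,0,0]]' >/dev/null
python3 - <<'E'
from h import *
d=get_image("top");roi=(270,190,345,280)
r=find(d,"red",.056,roi);print(r,find(d,"yellow",.028,roi,8));cv2.imwrite("pics/t3.png",d["img"][:,:,::-1])
c=r[0][2];plan(*c[0],150,c[3]+90)
d=get_image("wrist");g=d["img"];t=d["img"];cv2.imwrite("pics/w4.png",g[:,:,::-1])
E
python3 st.py
```

```text
[(array([307., 236.]), 544.0, (array([446.8,   8.1]), 114.9, 43.9, 67.0))] [(array([302., 248.]), 150.0, (array([412.5,  23.2]), 42.1, 33.9, 68.0)), (array([312., 222.]), 163.5, (array([485.7,  -6. ]), 43.2, 37.7, 70.1))]
t 27.83 tcp [621.9 253.  157.9] jaw-dir -8.5 tilt 2.90 q6 0.50 F [ 0.4 -0.1 -0. ] grip 0.936
tool shift cm [-13.67  26.74   2.29]
tool turn 14.5 (tool z down)
[621.3 252.8 156.9] z-axis [-0.0237 -0.046  -0.9987] q [ 0.3383  0.4886  1.5412 -0.0389  1.1497  0.5035]
```

View pics/w4.png

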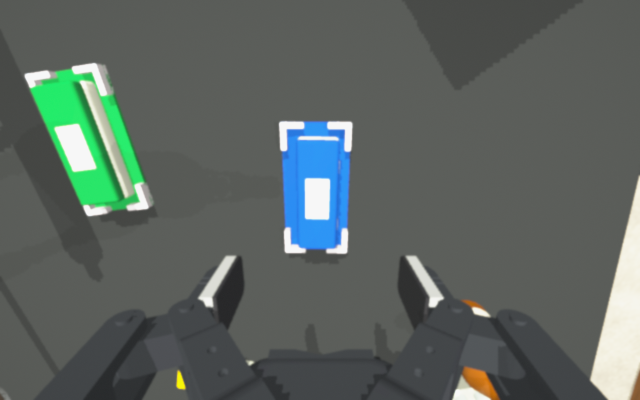

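Blue sits in its bay with a margin all round (318,195). Next, the red case.

```bash
python3 -m inch '[[8,-0.6,1.1,0,0],[8,-1.2,2.3,0,0],[8,-1.2,2.3,0,0],[8,-1.2,2.3,0,0],[8,-1.2,2.3,0,0]]' >/dev/null
python3 -m inch '[[8,-1.2,2.3,0,0],[8,-1.2,2.3,0,0],[8,-1.2,2.3,0,0],[8,-1.2,2.3,0,0],[8,-1.2,2.3,0,0]]' >/dev/null
python3 -m inch '[[8,-1.2,2.3,0,0],[8,-0.7,1.5,0,3],[8,0,0,0,5],[8,0,0,0,4],[8,0,0,0,2.5]]' >/dev/null
python3 -m inch '[[8,0,0,0,0]]' >/dev/null
python3 -c "from h import *;plan(446.8,8.1,100,-23)";python3 st.py
```

```text
t 29.22 tcp [430.5   8.4 157.2] jaw-dir -23.7 tilt 4.14 q6 0.40 F [-0.1  0.1  0.6] grip 0.936
tool shift cm [ 1.68 -1.    5.62]
tool turn -0.7 (tool z down)
[430.5   8.4 157.2] z-axis [-0.0536 -0.0485 -0.9974] q [-0.0441  0.0575  2.0997 -0.059   1.0366  0.3999]
```

```bash
python3 -m inch '[[8,0.8,-0.5,0.2,-0.7],[8,0.6,-0.4,0.5,0],[8,0,0,3.5,0],[7,0,0,2,0],[6,0,0,0.8,0]]' >/dev/null
python3 -m inch '[[6,0,0,0.3,0],[6,0,0,0,0]]' >/dev/null
python3 -c "from h import *;plan(446.8,8.1,32,-23)";python3 st.py
```

```text
t 29.80 tcp [448.5   8.7  78.8] jaw-dir -22.5 tilt 4.00 q6 0.39 F [-0.2  0.4  0.7] grip 0.699
tool shift cm [ 0.   -0.18  4.68]
tool turn 0.5 (tool z down)
[448.5   8.7  78.8] z-axis [-0.0505 -0.0482 -0.9976] q [-0.0422  0.2229  2.1075 -0.0663  0.8608  0.3938]
```

```bash
f(){ python3 -c "from h import *;plan(446.8,8.1,32,-23)"; }
python3 -m inch '[[6,0,-0.1,1.5,0.5],[6,0,0,1.5,0],[6,0,0,0.5,0],[6,0,0,0,0]]' >/dev/null;f
```

```text
t 30.13 tcp [451.6   8.3  45.5] jaw-dir -22.9 tilt 3.76 q6 0.41 F [ 0.2  0.7 -0. ] grip 0.703
tool shift cm [-0.4   0.12  1.37]
tool turn 0.1 (tool z down)
```

```bash
f(){ python3 -c "from h import *;plan(446.8,8.1,32,-23)"; }
python3 -m inch '[[6,-0.4,0.1,0.6,0],[6,0,0,0.4,0],[6,0,0,0,0]]' >/dev/null;f
python3 -m inch '[[5.5,0,0,0.1,0],[5,0,0,0,0],[4.2,0,0,0,0],[3,0,0,0,0],[3,0,0,0,0]]' >/dev/null;f
python3 -m inch '[[3,0,0,0,0],[3,0,0,0,0],[3,0,0,0,0],[3,0,0,0,0]]' >/dev/null;f;python3 st.py
```

```text
t 30.38 tcp [449.1   8.5  37.2] jaw-dir -22.8 tilt 3.61 q6 0.41 F [ 0.1 -0.3  0. ] grip 0.706
tool shift cm [-0.19  0.1   0.53]
tool turn 0.2 (tool z down)
t 30.80 tcp [450.1   8.6  38. ] jaw-dir -22.9 tilt 3.52 q6 0.41 F [ 0.2 -0.4 -1.4] grip 0.449
tool shift cm [-0.28  0.14  0.62]
tool turn 0.1 (tool z down)
t 31.13 tcp [450.    8.5  37.8] jaw-dir -22.8 tilt 3.51 q6 0.41 F [ 0.4  0.5 -1.2] grip 0.455
tool shift cm [-0.27  0.13  0.59]
tool turn 0.2 (tool z down)
[450.    8.5  37.8] z-axis [-0.0372 -0.0486 -0.9981] q [-0.0423  0.2981  2.1254 -0.0733  0.7546  0.4103]
```

```bash
python3 -m inch '[[3,0,0,-0.5,0],[3,0,0,-1,0],[3,0,0,-1.2,0],[3,0,0,-1.2,0],[3,0,0,-1.2,0]]' >/dev/null
python3 -m inch '[[3,0,0,-1.2,0],[3,0,0,-1.2,0],[3,0,0,-1,0],[3,0,0,-0.4,0],[3,0,0,0,0]]' >/dev/null
python3 -c "from h import *;plan(623.7,-266.4,130,-1.3)";python3 st.py
```

```text
t 31.97 tcp [453.2  13.4 135.9] jaw-dir -22.8 tilt 3.47 q6 0.40 F [ 0.8  0.6 -1.1] grip 0.454
tool shift cm [26.58 19.12  1.32]
tool turn -21.5 (tool z down)
[453.2  13.4 135.9] z-axis [-0.0364 -0.0484 -0.9982] q [-0.0318  0.1246  2.0767 -0.0598  0.976   0.4008]
```

```bash
python3 -m inch '[[3,1,0.7,0,0],[3,2.1,1.5,-0.1,0],[3,2.1,1.5,-0.1,0],[3,2.1,1.5,-0.1,0],[3,2.1,1.5,-0.1,0]]' >/dev/null
python3 -m inch '[[3,2.1,1.5,-0.1,0],[3,2.1,1.5,-0.1,0],[3,2.1,1.5,-0.1,0],[3,2.1,1.5,-0.1,0],[3,2.1,1.5,-0.1,0]]' >/dev/null
python3 -m inch '[[3,2.1,1.5,0,0],[3,2.1,1.5,0,0],[3,1,0.7,0,-2],[3,0,0,0,-5],[3,0,0,0,-5]]' >/dev/null
python3 -m inch '[[3,0,0,0,-5],[3,0,0,0,-3],[3,0,0,0,-1.5],[3,0,0,0,0]]' >/dev/null
python3 -c "from h import *;plan(623.7,-266.4,60,-1.3)";python3 st.py
```

```text
t 33.55 tcp [ 614.7 -278.7  129.6] jaw-dir -0.4 tilt 4.40 q6 -0.42 F [-1.   0.1 -1.4] grip 0.454
tool shift cm [ 1.31 -1.55  6.82]
tool turn 0.9 (tool z down)
[ 614.7 -278.7  129.6] z-axis [-0.0616 -0.0457 -0.9971] q [-0.4581  0.5256  1.547  -0.0764  1.1053 -0.4177]
```

```bash
f(){ python3 -c "from h import *;plan(623.7,-266.4,13.8,-1.3)"; }
python3 -m inch '[[3,0.6,-0.7,1,0.9],[3,0.5,-0.6,1,0],[3,0,0,1.5,0],[3,0,0,1.5,0],[3,0,0,0.5,0]]' >/dev/null
python3 -m inch '[[3,0,0,0,0]]' >/dev/null;f
python3 -m inch '[[3,0,0,1,0],[3,0,0,1,0],[3,0,0,0.5,0],[3,0,0,0,0]]' >/dev/null;f;python3 st.py
```

```text
t 34.05 tcp [ 621.1 -270.5   65.9] jaw-dir -1.5 tilt 4.60 q6 -0.37 F [-0.5 -0.4 -1. ] grip 0.449
tool shift cm [ 0.59 -0.65  5.15]
tool turn -0.2 (tool z down)
t 34.38 tcp [ 619.5 -272.    38.6] jaw-dir -1.5 tilt 4.61 q6 -0.37 F [-0.5 -0.2 -1.5] grip 0.457
tool shift cm [ 0.57 -0.69  2.42]
tool turn -0.2 (tool z down)
[ 619.5 -272.    38.6] z-axis [-0.0668 -0.0447 -0.9968] q [-0.4457  0.6448  1.5683 -0.0839  0.9712 -0.3725]
```

```bash
f(){ python3 -c "from h import *;plan(623.7,-265,13.8,-1.3)"|sed -n 1,2p; }
python3 -m inch '[[3,0.5,-0.8,0.5,-0.2],[3,0,0,0.5,0],[3,0,0,0.5,0],[3,0,0,0,0]]' >/dev/null;f
python3 -m inch '[[3,0.1,-0.1,0.3,0],[3,0,0,0,0]]' >/dev/null;f
python3 -m inch '[[3,0,0,0.2,0]]' >/dev/null;f
python3 -m inch '[[3,0,0,0.1,0]]' >/dev/null;f
```

```text
t 34.72 tcp [ 625.2 -264.3   22.5] jaw-dir -1.3 tilt 4.53 q6 -0.36 F [-0.4  0.2 -1.5] grip 0.453
tool shift cm [-0.09  0.03  0.88]
t 34.88 tcp [ 626.3 -263.3   19.3] jaw-dir -1.2 tilt 4.52 q6 -0.36 F [-1.6 -0.4 -1.6] grip 0.452
tool shift cm [-0.22  0.15  0.57]
t 34.97 tcp [ 626.9 -263.7   17.8] jaw-dir -1.2 tilt 4.49 q6 -0.36 F [ 0.9  0.  -1.3] grip 0.453
tool shift cm [-0.29  0.12  0.43]
t 35.05 tcp [ 626.7 -263.6   16.6] jaw-dir -1.2 tilt 4.50 q6 -0.36 F [-0.3  0.5 -2.1] grip 0.457
tool shift cm [-0.28  0.13  0.31]
```

```bash
f(){ python3 -c "from h import *;plan(623.7,-265,13.8,-1.3)"|sed -n 1,2p; }
python3 -m inch '[[3,-0.25,0.1,0.1,0]]' >/dev/null;f
python3 -m inch '[[3,0,0,0.15,0]]' >/dev/null;f
python3 -m inch '[[3,0,0,0.15,0]]' >/dev/null;f
python3 -m inch '[[3,0,0,0.15,0]]' >/dev/null;f
python3 -m inch '[[3,0,0,0.15,0]]' >/dev/null;f
```

```text
t 35.13 tcp [ 624.8 -264.7   16.1] jaw-dir -1.2 tilt 4.46 q6 -0.36 F [ 0.4  0.2 -1.4] grip 0.451
tool shift cm [-0.09  0.02  0.24]
t 35.22 tcp [ 624.1 -265.    14.8] jaw-dir -1.2 tilt 4.49 q6 -0.36 F [-3.1  1.5  5.5] grip 0.453
tool shift cm [-0.03  0.    0.1 ]
t 35.30 tcp [ 624.  -264.9   14.5] jaw-dir -1.3 tilt 4.49 q6 -0.36 F [-3.2  4.3 10. ] grip 0.452
tool shift cm [-0.03  0.01  0.08]
t 35.38 tcp [ 624.1 -264.9   14.7] jaw-dir -1.3 tilt 4.49 q6 -0.36 F [-3.2  2.2  6.1] grip 0.453
tool shift cm [-0.03  0.01  0.09]
t 35.47 tcp [ 624.1 -264.9   14.7] jaw-dir -1.3 tilt 4.50 q6 -0.36 F [-2.5  1.5  5.5] grip 0.449
tool shift cm [-0.03  0.    0.09]
```

```bash
python3 -m inch '[[3.9,0,0,0.1,0],[4.2,0,0,0,0],[4.8,0,0,0,0],[5.6,0,0,0,0],[6,0,0,0,0]]' >/dev/null
python3 -m inch '[[6,0,0,-0.6,0],[6,0,0,-1,0],[6,0,0,-1,0],[6,0,0,-1,0],[6,0,0,-1,0]]' >/dev/null
python3 -m inch '[[7,0,0,-1,0],[8,0,0,-1,0],[8,0,0,-1,0],[8,0,0,-1,0],[8,0,0,-1,0]]' >/dev/null
python3 -m inch '[[8,0,0,-1,0],[8,0,0,-1,0],[8,0,0,-1,0],[8,0,0,-0.5,0],[8,0,0,0,0]]' >/dev/null
python3 - <<'E'
from h import *
d=get_image("top");roi=(270,190,345,280)
r=find(d,"yellow",.028,roi);print(r);t=d["img"]
c=r[0][2];plan(*c[0],150,c[3]+90)
w=get_image("wrist")["img"]
cv2.imwrite("pics/m5.png",np.hstack([cv2.resize(w,(400,250)),cv2.resize(t[140:310,160:432],(400,250))])[:,:,::-1])
E
python3 st.py
```

```text
[(array([307., 235.]), 553.5, (array([450.3,   7.6]), 115.5, 44.2, -21.6))]
t 37.18 tcp [ 635.8 -259.8  163.3] jaw-dir -1.3 tilt 4.25 q6 -0.37 F [0.1 0.3 1.1] grip 0.940
tool shift cm [-19.06 -26.39   1.  ]
tool turn -69.7 (tool z down)
[ 635.2 -259.7  162.3] z-axis [-0.0559 -0.0494 -0.9972] q [-0.4201  0.5083  1.5009 -0.074   1.1644 -0.3679]
```

View pics/m5.png

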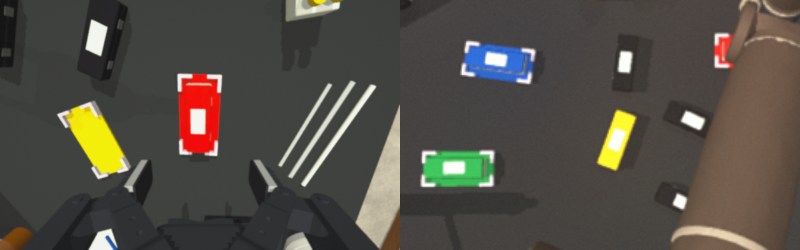

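Red is inside its guides, and the top view shows green and blue seated. Next, the yellow case.

```bash
python3 -m inch '[[8,-0.7,-1,0,0],[8,-1.5,-2.1,0,0],[8,-1.5,-2.1,0,0],[8,-1.5,-2.1,0,0],[8,-1.5,-2.1,0,0]]' >/dev/null
python3 -m inch '[[8,-1.5,-2.1,0,0],[8,-1.5,-2.1,0,0],[8,-1.5,-2.1,0,0],[8,-1.5,-2.1,0,0],[8,-1.5,-2.1,0,0]]' >/dev/null
python3 -m inch '[[8,-1.5,-2.1,0,0],[8,-1,-1.4,0,0],[8,-0.4,-0.6,0,-4],[8,0,0,0,-7],[8,0,0,0,-7]]' >/dev/null
python3 -m inch '[[8,0,0,0,-7],[8,0,0,0,-7],[8,0,0,0,-7],[8,0,0,0,-7],[8,0,0,0,-7]]' >/dev/null
python3 -m inch '[[8,0,0,0,-7],[8,0,0,0,-6],[8,0,0,0,-4],[8,0,0,0,0]]' >/dev/null
python3 -c "from h import *;plan(450.3,7.6,100,68.4)";python3 st.py
```

```text
t 39.23 tcp [440.   -3.5 137.3] jaw-dir 70.8 tilt 6.32 q6 -1.27 F [-0.1  0.  -0. ] grip 0.937
tool shift cm [1.66 0.9  3.56]
tool turn 2.4 (tool z down)
[440.   -3.5 137.3] z-axis [-0.1014 -0.043  -0.9939] q [-0.0707  0.137   2.0621 -0.058   1.0416 -1.2717]
```

```bash
for i in 1 2 3; do
for k in 1 2 3; do python3 -m inch '[[8,0,0,-0.8,0],[8,0,0,-0.8,0],[8,0,0,-0.8,0],[8,0,0,-0.8,0],[8,0,0,-0.8,0]]' >/dev/null;done
python3 -m inch '[[8,0,0,0,0]]' >/dev/null; python3 st.py
python3 -m inch '[[8,0,0,4.1,0],[8,0,0,4.1,0],[8,0,0,2,0],[8,0,0,1,0],[8,0,0,0.5,0]]'>/dev/null;python3 st.py
done
python3 -c "from h import *;plan(450.3,7.6,100,68.4)"
```

```text
[453.5   2.2 270.4] z-axis [-0.1003 -0.0429 -0.994 ] q [-5.7000e-02 -8.0000e-04  1.9124e+00 -5.0100e-02  1.3282e+00 -1.2679e+00]
[446.5  -3.1 154.5] z-axis [-0.0883 -0.0436 -0.9951] q [-0.0692  0.1146  2.0451 -0.0567  1.0678 -1.2651]
[461.1   2.7 292.8] z-axis [-0.0785 -0.0442 -0.9959] q [-0.0551 -0.0187  1.8831 -0.0496  1.3535 -1.2681]
[456.3  -2.7 176.5] z-axis [-0.0671 -0.0448 -0.9967] q [-0.0672  0.0887  2.0211 -0.0553  1.0965 -1.2659]
[467.9   3.2 315.1] z-axis [-0.0574 -0.0453 -0.9973] q [-0.0533 -0.0352  1.8535 -0.0492  1.3785 -1.2682]
[465.8  -2.3 199.2] z-axis [-0.0457 -0.0459 -0.9979] q [-0.0652  0.0638  1.9956 -0.0541  1.1254 -1.2666]
t 44.48 tcp [465.8  -2.3 199.2] jaw-dir 70.3 tilt 3.71 q6 -1.27 F [-0.6  0.3 -0.4] grip 0.934
tool shift cm [ 0.99 -1.52  9.93]
tool turn 1.9 (tool z down)
```

```bash
python3 -m inch '[[8,0.3,-0.5,-0.8,0],[8,0.3,-0.5,-0.8,0],[8,0.3,-0.5,-0.8,1],[8,0,0,-0.8,1],[8,0,0,-0.8,0]]' >/dev/null
python3 -m inch '[[8,0,0,-0.8,0],[8,0,0,-0.8,0],[8,0,0,-0.8,0],[8,0,0,-0.8,0],[8,0,0,0,0]]' >/dev/null
python3 -m inch '[[8,0,0,4.1,0],[8,0,0,4.1,0],[8,0,0,4.1,0],[8,0,0,1,0],[8,0,0,0.5,0]]'>/dev/null;python3 st.py
python3 -c "from h import *;plan(450.3,7.6,60,68.4)"
```

```text
[464.6   9.4 151.1] z-axis [-0.0151 -0.0466 -0.9988] q [-0.0412  0.1092  2.0565 -0.0564  0.9899 -1.1991]
t 45.73 tcp [464.6   9.4 151.1] jaw-dir 68.1 tilt 2.81 q6 -1.20 F [0.2 0.2 0.9] grip 0.935
tool shift cm [-0.26 -1.29  9.13]
tool turn -0.3 (tool z down)
```

```bash
python3 -m inch '[[8,-0.2,-0.7,1,-0.3],[8,-0.1,-0.7,1.5,0],[8,0,0,2,0],[7,0,0,2,0],[6,0,0,1,0]]' >/dev/null
python3 -m inch '[[6,0,0,0.4,0],[6,0,0,0,0]]' >/dev/null;python3 st.py
python3 -c "from h import *;plan(450.3,7.6,5,68.4)"
```

```text
[450.2   7.4  70. ] z-axis [-0.0154 -0.0467 -0.9988] q [-0.0467  0.2226  2.1316 -0.066   0.8017 -1.1943]
t 46.32 tcp [450.2   7.4  70. ] jaw-dir 68.4 tilt 2.82 q6 -1.19 F [ 0.1 -0.1  0.9] grip 0.701
tool shift cm [ 0.34 -0.02  6.49]
tool turn -0.0 (tool z down)
```

```bash
f(){ python3 -c "from h import *;plan(450.3,7.6,8,68.4)"; }
python3 -m inch '[[6,0.2,0,1,0],[6,0.1,0,1.2,0],[6,0,0,1.2,0],[6,0,0,0.5,0],[6,0,0,0,0]]' >/dev/null;f
python3 -m inch '[[6,0,0,0.5,0],[6,0,0,0.3,0],[6,0,0,0,0]]' >/dev/null;f
```

```text
t 46.73 tcp [457.2   8.5  33. ] jaw-dir 68.4 tilt 2.71 q6 -1.18 F [-1.8  0.4  0.3] grip 0.702
tool shift cm [-0.23 -0.64  2.5 ]
tool turn -0.0 (tool z down)
t 46.98 tcp [459.1   8.2  25.7] jaw-dir 68.4 tilt 2.71 q6 -1.18 F [ 0.9  0.1 -0.3] grip 0.699
tool shift cm [-0.3  -0.83  1.77]
tool turn -0.0 (tool z down)
```

```bash
f(){ python3 -c "from h import *;plan(450.3,7.6,8,68.4)"; }
python3 -m inch '[[6,-0.2,-0.8,0.4,0],[6,0,-0.1,0.4,0],[6,0,0,0.4,0],[6,0,0,0,0]]' >/dev/null;f
python3 -m inch '[[6,0,0,0.3,0],[5.5,0,0,0.2,0],[5,0,0,0,0]]' >/dev/null;f
```

```text
t 47.32 tcp [449.8   9.2  13.6] jaw-dir 68.4 tilt 2.71 q6 -1.17 F [-0.2  0.7 -0.1] grip 0.705
tool shift cm [-0.11  0.1   0.57]
tool turn -0.0 (tool z down)
t 47.57 tcp [449.7   8.9   8. ] jaw-dir 68.4 tilt 2.71 q6 -1.17 F [-0.3 -0.9 -1.1] grip 0.589
tool shift cm [-0.1   0.11  0.  ]
tool turn -0.0 (tool z down)
```

```bash
f(){ python3 -c "from h import *;plan(450.3,7.6,8,68.4)"; }
python3 -m inch '[[4.2,0,0,0,0],[3,0,0,0,0],[3,0,0,0,0],[3,0,0,0,0],[3,0,0,0,0]]' >/dev/null
python3 -m inch '[[3,0,0,0,0],[3,0,0,0,0],[3,0,0,0,0]]' >/dev/null;f;python3 st.py
python3 -m inch '[[3,0,0,-0.5,0],[3,0,0,-1,0],[3,0,0,-1.2,0],[3,0,0,-1.2,0],[3,0,0,-1.2,0]]' >/dev/null
python3 -m inch '[[3,0,0,-1.2,0],[3,0,0,-1.2,0],[3,0,0,-1,0],[3,0,0,-0.4,0],[3,0,0,0,0]]' >/dev/null
python3 -c "from h import *;plan(431.5,-314,110,18)";python3 st.py
```

```text
t 48.23 tcp [449.7   8.8   8.4] jaw-dir 68.4 tilt 2.72 q6 -1.17 F [-1.3 -0.4 -0.6] grip 0.450
tool shift cm [-0.09  0.1   0.04]
tool turn -0.0 (tool z down)
[449.7   8.8   8.4] z-axis [ 1.000e-04 -4.740e-02 -9.989e-01] q [-0.0437  0.3418  2.1561 -0.0791  0.643  -1.1738]
t 49.07 tcp [448.3  13.8 105.6] jaw-dir 68.4 tilt 2.69 q6 -1.19 F [ 0.   0.3 -2.2] grip 0.455
tool shift cm [-31.08  10.51   1.1 ]
tool turn 50.4 (tool z down)
[448.3  13.8 105.6] z-axis [-4.000e-04 -4.680e-02 -9.989e-01] q [-0.0332  0.1449  2.1299 -0.0615  0.8665 -1.1869]
```

```bash
python3 -m inch '[[3,-1.2,0.4,-0.1,0],[3,-2.4,0.8,-0.1,0],[3,-2.4,0.8,-0.1,0],[3,-2.4,0.8,-0.1,0],[3,-2.4,0.8,-0.1,0]]' >/dev/null
python3 -m inch '[[3,-2.4,0.8,-0.1,0],[3,-2.4,0.8,-0.1,0],[3,-2.4,0.8,-0.1,0],[3,-2.4,0.8,-0.1,0],[3,-2.4,0.8,0,0]]' >/dev/null
python3 -m inch '[[3,-2.4,0.8,0,0],[3,-2.4,0.8,0,0],[3,-2.4,0.8,0,0],[3,-1.2,0.4,0,2],[3,0,0,0,5]]' >/dev/null
python3 -m inch '[[3,0,0,0,6],[3,0,0,0,6],[3,0,0,0,6],[3,0,0,0,6],[3,0,0,0,6]]' >/dev/null
python3 -m inch '[[3,0,0,0,6],[3,0,0,0,4],[3,0,0,0,2.5],[3,0,0,0,0]]' >/dev/null
python3 -c "from h import *;plan(431.5,-314,60,18)";python3 st.py
```

```text
t 51.07 tcp [ 419.5 -319.9  118.5] jaw-dir 15.4 tilt 1.92 q6 -0.96 F [ 0.7  0.4 -1. ] grip 0.451
tool shift cm [ 1.46 -0.37  5.81]
tool turn -2.6 (tool z down)
[ 419.5 -319.9  118.5] z-axis [-0.0185 -0.0279 -0.9994] q [-0.714   0.2625  1.9493 -0.0416  0.9259 -0.9588]
```

```bash
f(){ python3 -c "from h import *;plan(431.2,-313,12.4,18)"; }
python3 -m inch '[[3,0.7,-0.2,1,-2.6],[3,0.7,-0.2,1,0],[3,0,0,1.5,0],[3,0,0,1,0],[3,0,0,0.4,0]]' >/dev/null
python3 -m inch '[[3,0,0,0,0]]' >/dev/null;f
python3 -m inch '[[3,0,0,1,0],[3,0,0,1,0],[3,0,0,0.5,0],[3,0,0,0,0]]' >/dev/null;f;python3 st.py
```

```text
t 51.57 tcp [ 431.  -310.    64.8] jaw-dir 18.1 tilt 1.85 q6 -0.97 F [-0.6 -0.5 -1.6] grip 0.457
tool shift cm [0.07 0.21 5.24]
tool turn 0.1 (tool z down)
t 51.90 tcp [ 430.7 -310.9   37.8] jaw-dir 18.0 tilt 1.85 q6 -0.97 F [-0.1  0.6 -2.4] grip 0.454
tool shift cm [0.05 0.17 2.54]
tool turn 0.0 (tool z down)
[ 430.7 -310.9   37.8] z-axis [-0.0205 -0.025  -0.9995] q [-0.6878  0.4032  1.9663 -0.0464  0.7726 -0.9691]
```

```bash
f(){ python3 -c "from h import *;plan(431.2,-313,12.4,18)"|sed -n 1,2p; }
python3 -m inch '[[3,0.05,0.15,0.5,0],[3,0,0,0.5,0],[3,0,0,0.5,0],[3,0,0,0,0]]' >/dev/null;f
python3 -m inch '[[3,0,0,0.3,0],[3,0,0,0,0]]' >/dev/null;f
python3 -m inch '[[3,0,0,0.2,0]]' >/dev/null;f
python3 -m inch '[[3,0,0,0.1,0]]' >/dev/null;f
```

```text
t 52.23 tcp [ 431.8 -313.4   21.7] jaw-dir 18.0 tilt 1.86 q6 -0.97 F [-0.6 -0.3 -2. ] grip 0.456
tool shift cm [-0.02 -0.07  0.93]
t 52.40 tcp [ 431.8 -313.7   18.3] jaw-dir 18.0 tilt 1.86 q6 -0.97 F [-0.2  0.5 -1.5] grip 0.456
tool shift cm [-0.02 -0.09  0.59]
t 52.48 tcp [ 432.2 -314.    16.7] jaw-dir 18.0 tilt 1.86 q6 -0.97 F [ 0.3  0.2 -1.5] grip 0.451
tool shift cm [-0.06 -0.14  0.42]
t 52.57 tcp [ 432.1 -314.    15.5] jaw-dir 18.0 tilt 1.86 q6 -0.97 F [-0.1  0.6 -0.8] grip 0.451
tool shift cm [-0.05 -0.13  0.31]
```

```bash
f(){ python3 -c "from h import *;plan(431.2,-313,12.4,18)"|sed -n 1,2p; }
for i in 1 2 3; do python3 -m inch '[[3,0,0,0.15,0]]' >/dev/null;f; done
```

```text
t 52.65 tcp [ 432.4 -314.3   14.2] jaw-dir 18.0 tilt 1.86 q6 -0.97 F [-0.1  0.3 -0.8] grip 0.449
tool shift cm [-0.07 -0.16  0.18]
t 52.73 tcp [ 432.4 -314.4   12.7] jaw-dir 18.0 tilt 1.86 q6 -0.97 F [-0.3 -0.2 -1.4] grip 0.454
tool shift cm [-0.07 -0.17  0.02]
t 52.82 tcp [ 432.5 -314.4   12.4] jaw-dir 18.0 tilt 1.87 q6 -0.97 F [-3.5  5.1 19.5] grip 0.452
tool shift cm [-0.08 -0.18 -0.01]
```

Contact at the expected height. I release, rise and check all four bays.

```bash
python3 -m inch '[[3.9,0,0,0,0],[4.2,0,0,0,0],[4.8,0,0,0,0],[5.6,0,0,0,0],[6,0,0,0,0]]' >/dev/null
python3 -m inch '[[6,0,0,-0.6,0],[6,0,0,-1,0],[6,0,0,-1.5,0],[6,0,0,-2,0],[6,0,0,-2,0]]' >/dev/null
python3 -m inch '[[8,0,0,-3,0],[8,0,0,-3,0],[8,0,0,-3,0],[8,0,0,-3,0],[8,0,0,-3,0]]' >/dev/null
python3 -m inch '[[8,-3,2,0,0],[8,-4,2,0,0],[8,-4,2,0,0],[8,-4,2,0,0],[8,0,0,0,0]]' >/dev/null
python3 - <<'E'
from h import *
t=get_image("top");s=get_image("scene")
# label centres (white, lid top 0.032) vs bay centre, both views
B=dict(green=(400.7,324.3),blue=(613.4,244.2),red=(623.7,-266.4),yellow=(431.5,-314))
for d in(t,s):
    R=np.array(d["R"])
    for c,b in B.items():
        p=R@np.array([b[0]/1e3,b[1]/1e3,.032])+d["t"];u,v=int(d["fx"]*p[0]/p[2]+d["cx"]),int(d["fy"]*p[1]/p[2]+d["cy"])
        g=d["img"][v-9:v+10,u-12:u+13];w=cv2.inRange(cv2.cvtColor(g,cv2.COLOR_RGB2HSV),(0,0,130),(180,90,255))
        n,_,st,ce=cv2.connectedComponentsWithStats(w)
        k=1+np.argmin(np.hypot(*(ce[1:]-[12,9]).T)-.01*st[1:,4]) if n>1 else None
        print(c,None if k is None else (st[k,4],(cast(d,ce[k]+[u-12,v-9],.032)[0]*1000-b).round(1)))
plan(300,0,300)
cv2.imwrite("pics/fin.png",np.vstack([cv2.resize(t["img"][130:300,160:460],(600,340)),cv2.resize(s["img"][120:290,170:510],(600,300-40))])[:,:,::-1])
E
```

```text
green (np.int32(133), array([2.9, 2. ]))
blue (np.int32(125), array([2.6, 0.4]))
red (np.int32(130), array([ 0.6, -0.3]))
yellow (np.int32(125), array([ 2.1, -2. ]))
green (np.int32(132), array([0.7, 3.6]))
blue (np.int32(180), array([0.3, 2. ]))
red (np.int32(136), array([-1. ,  0.8]))
yellow (np.int32(100), array([ 0.4, -1. ]))
t 54.58 tcp [ 326.1 -426.8  264.8] jaw-dir 18.6 tilt 2.15 q6 -1.30 F [0.3 0.5 0.2] grip 0.936
tool shift cm [ 11.12 -41.13  -5.1 ]
```

View pics/fin.png

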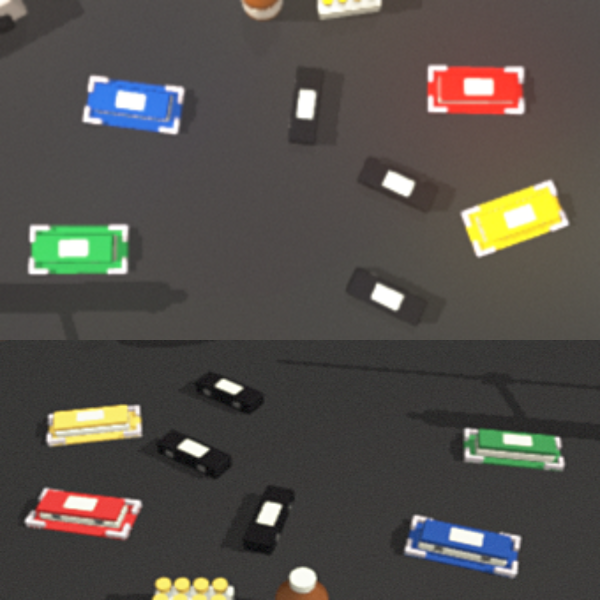

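All four cases lie flat in their own bays, and the labels are within 4 mm of the bay centres in both views. I let it settle a moment and hand in.

```bash
python3 -m inch '[[8,0,0,0,0],[8,0,0,0,0],[8,0,0,0,0]]'; python3 -c "from plant import *;print(finish_job())"
```

```text
time: 54.83
ee_pos: [0.3277, -0.4241, 0.265]
tool_rot: [0.986, 0.163, -0.004, 0.017]
ft_force: [-0.8, -0.4, 0.1]
grip_width: 0.936
the job is handed in; nothing more can be done
None
```

I took the pile apart in the order green, blue, red, yellow. Each case was lowered to contact in the bay of its own colour, released, and the job handed in at 54.8 s of the 128 s allowed; no verdict was reported.

**Last checks:** the label centres lie within about 4 mm of the bay centres in both the top and scene views. All four cases look flat and inside their guides, and the gripper was clear with no force on it. The bottle, the rack and the black look-alikes look unmoved; I judged these by eye only.

**What did not go cleanly:**
- **Tool tilt:** fast moves tilted the tool by up to 6.3 degrees, which I brought down to about 2.8 degrees before grasping yellow.
- **Green case:** it was about 4 degrees off level when it touched, so I pressed it flat. The wrist force peaked at about 46 N.
- **Red case:** its grip was shallower than planned (finger tip about 6 mm higher than aimed), but it held.

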